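Change the filter of the fume extractor at the gluing bench

TASK

Change the filter in the fume extractor: swing the catch aside, pull out the dirty brown filter and put it in the open shoe box for waste, then take the fresh filter from its carton and slide it down the slot until it is fully home, white pleated face towards the front grille. Swing the catch back square across the slot against its stop so that it keeps the filter in, and do not shove or topple the other things on the bench.

Things in the scene. Friction and masses are not known exactly. Their poses are not given: they have to be found in the camera images.
- extractor: grey bench fume extractor, fixed, 100 mm deep (x), 200 wide (y), 120 high. Origin: at bench level, mid width; x runs from -45 (front) to +55 mm. The -x face is the front: a slatted black grille through which the filter shows. The filter slot opens in the flat top just behind the grille
- slot_mouth (a point): centre of the slot's mouth, level with the extractor's top, 120 mm above the bench, at its x = -24 mm, y = 0. Slot 16.4 mm (x) by 154 mm (y) inside, its upper 6 mm flared to about 24 by 162; floor 15 mm above the bench: a filter that is home has its frame flush with the top, only the tab stands out
- catch (a joint): steel turn-catch, a flat bar turning about an upright pin on the extractor's top at its x = +8, y = +50 mm. 0 rad: square across the slot, pointing to the front, on its stop; grows as it swings towards the extractor's +y; clear of the slot from 1.3; stop at 1.7. Stays where left. Its underside is 2.5 mm above the top: it passes over a filter only when that is home
- catch_post (a point): middle of the upright red finger post of the catch: round, 13 mm thick, 48 mm from the pin, standing 127 to 152 mm above the bench (point at 140); moves with the catch, about 1 N at the post turns it
- spent_filter: dirty filter, at first in the extractor's slot: brown fleece, yellow tab. Panel 14 mm thick (x), 150 wide (y), 105 tall (z), 0.12 kg, grey frame; a pull tab 10 mm thick (x), 44 wide (y) stands on the middle of its top edge, from 105 to 135 mm. Origin: centre of the underside. Pleated fleece face towards its -x, black carbon face towards its +x
- fresh_filter: fresh filter, at first upright in one cell of the carton: white fleece, blue tab. Panel 14 mm thick (x), 150 wide (y), 105 tall (z), 0.12 kg, grey frame; a pull tab 10 mm thick (x), 44 wide (y) stands on the middle of its top edge, from 105 to 135 mm. Origin: centre of the underside. Pleated fleece face towards its -x, black carbon face towards its +x
- fresh_filter_fleece (a point): middle of the fresh filter's white fleece face (7 mm along -x from its mid plane, 52 mm up)
- filter_carton: open cardboard carton with a green band, fixed, 46 mm (x) by 164 mm (y), 74 high, two upright cells 18.5 mm wide; the fresh filter stands in the cell on the -x side, on the 3 mm floor, fleece to the carton's -x, tab up; the other cell is empty. Small flaps stick out 20 mm at both ends. Origin: centre of the underside
- waste_box: open shoe box, peach outside and white inside, fixed, 205 mm (x) by 272 mm (y), 105 mm high, walls 3 mm, floor 2 mm, empty. Origin: centre of the underside
- primer: bystander: white squeeze bottle with blue spout, 49 mm across, 150 mm high, close beside the carton; origin: underside
- brush_pot: bystander: grey pot with black brush handles, 78 mm across, pot 91 mm high, 186 mm over the handles, close beside the carton; origin: underside
- cement_cup: bystander: cup of yellow cement, about 120 mm across, 98 mm high; origin: underside
- black_thread: bystander: cone of black thread, 56 mm across, 81 mm high; origin: underside
- wax_tin: bystander: flat blue tin, 64 mm across, 25 mm high; origin: underside

How it is judged:
By the outcome, as a careful person would: the job done as asked, in the order asked, and still so for the second after the job is handed in, with the robot touching nothing.
It also fails if it takes over 72 s, if anything falls off the work surface, if the arm or the gripper's body presses on something with over 40 N, if the wrist force passes 120 N, or if a joint passes its speed limit or range.

ROBOT

A 6-joint arm with a two-finger parallel gripper is mounted at the origin on a cart in front of the work surface, level with it; the furniture and walls round the work are solid. World frame = base frame: x ahead of the robot, y to its left, z up, the work surface at z = 0. Lengths are in m, angles in rad, forces in N, time in s.
With the tool pointing down it reaches from about 0.35 to 0.975 m from the base axis. Payload 4.9 kg.
Tool frame: the origin (TCP) lies midway between the tips of the shut fingers; the grasp point (between the pads) lies 19 mm behind it (ctrl.tcp_to_grasp is the distance from the TCP to the grasp point, in m); z points along the fingers, y is the line along which they close (so a half turn about z gives the same grasp; the last joint's range is limited). The gripper opens to 85 mm and grips with 20 to 120 N. Pads are 22 mm wide; open, the fingers measure 114 mm over their backs; the gripper's body (76 mm by 85 mm) begins 54 mm behind the grasp point. The pads swing forward as they close: fully open they stand 13 mm farther back than shut.
Start: joints at [-1.456, 0.053, 1.613, -0, 1.476, -0.119], TCP at [0.145, -0.608, 0.231] pointing down, gripper open.
Joint ranges: [-3.01, 3.01], [-1.01, 2.22], [0.06, 2.58], [-1.02, 4.17], [0.09, 2.62], [-3.14, 3.14]. Speed limits (rad/s): [2.57, 2.57, 3.14, 3.14, 3.14, 3.14].

INTERFACE

Orientations are given as a rotation vector (axis times angle).
In Python, from station import ctrl gives the robot as it stands.
- The arm moves only by the shell command python3 jog.py 'ROWS' [FORCE]. ROWS is a JSON list of rows, 1 to 20 of them, each an object with the fields aperture (the finger opening in m), d (a list: dx, dy, dz in m), rotvec (a list: a rotation vector rx, ry, rz in rad); a field left out counts as zero (the opening has to be given); each row is the pose to reach, as a shift and turn from the pose commanded when the command began, along the tool's axes at that moment; what a row does not reach only later rows make up. A row lasts 1/12 s, in which the tool goes at most 0.0417 m and 0.125 rad, less where a joint would pass 70% of its speed; a pose out of reach is approached as far as the arm can. The fingers move at their own pace and stop on an object; FORCE is the grip in N (left out, the last holds). Time passes only in rows, so rows that do not move let the fingers close. It prints the time, the measured TCP pose, the force, the opening and the grip force at its end. Input that does not fit is refused with a message, and nothing moves.
- ctrl.get_obs(): the state, without advancing time (a new reading comes with each control period).
- ctrl.get_image(name): name is "side" or "top"; returns the picture (420x560x3 uint8, red, green, blue); there is no depth.
- ctrl.camera_params(name): a dict with "fx", "fy", "cx", "cy" (pixels), "T" (4x4, takes a point from camera to world coordinates). Camera axes: x right, y down, z forward; pixel columns grow to the right and rows downward; lengths in m; the calibration is good to about 2 mm. A picture is of the moment at which its call begins. camera_params takes no time and is no camera call.
- ctrl.finish_job(): hands the job in; it is judged then, once.
The state is a dict: "t": time; "q": joint angles; "dq": joint speeds; "effort": joint torques, N m; "tool_pos": TCP position; "tool_rot": TCP orientation; "contact_force": force on the tool from outside, world axes, zero at the start; "wrist_torque": the same for the moment, N m; "opening": finger opening in m; "grip_force": force on a finger pad.
Only numpy, scipy, OpenCV 4.12 (cv2) and the standard library are available. Lean on these libraries where they do the work, as an engineer would, in place of code of your own. Each camera call takes 0.05 s, during which the arm holds its last target. There are 200 camera calls.

## Working session

There is one attempt and no reset: what is moved stays moved. The work goes in short steps, Python scripts to look and compute and a shell command to move; the robot and the scene stay as the last step left them, time stands still between calls to the robot, and variables do not carry over. Pictures are saved under pics/ and viewed, at most 10 in all, crops included, and the job is handed in when it is done.

```bash
ls; mkdir -p pics
python3 - <<'E'
from station import ctrl
import cv2
for n in("side","top"):
    im=ctrl.get_image(n); cv2.imwrite(f"pics/{n}0.png",im[:,:,::-1]); p=ctrl.camera_params(n); print(n,p)
print(ctrl.get_obs(),ctrl.tcp_to_grasp)
E
```

```text
jog.py
pics
station.py
side {'fx': 497.6263233096703, 'fy': 497.6263233096703, 'cx': 273.5719357580381, 'cy': 207.95499675515433, 'T': array([[-7.84033473e-01, -5.04516579e-01,  3.61599965e-01,
         1.70614696e-04],
       [-6.20713831e-01,  6.34982708e-01, -4.59903578e-01,
         6.17565075e-01],
       [ 2.41925465e-03, -5.85029899e-01, -8.11008116e-01,
         1.20016016e+00],
       [ 0.00000000e+00,  0.00000000e+00,  0.00000000e+00,
         1.00000000e+00]])}
top {'fx': 428.30253117293194, 'fy': 428.30253117293194, 'cx': 278.12640824454326, 'cy': 205.94106809892824, 'T': array([[-0.01956068, -0.98564131,  0.16771578,  0.27505271],
       [-0.99964374,  0.0162335 , -0.0211865 , -0.00716011],
       [ 0.01815967, -0.16807045, -0.98560771,  1.35101286],
       [ 0.        ,  0.        ,  0.        ,  1.        ]])}
{'t': 0.1, 'q': array([-1.45598679e+00,  5.32711458e-02,  1.61417396e+00, -3.20166206e-05,
        1.47598845e+00, -1.19020714e-01]), 'dq': array([ 9.70529758e-05, -2.00573589e-03, -3.72966324e-03,  6.84936425e-05,
        3.79181286e-05,  2.98561307e-04]), 'effort': array([ 7.30137763e-04, -3.94899809e+01, -3.71361530e+01, -5.92051174e-05,
        3.93461072e-03, -8.05514055e-07]), 'tool_pos': array([ 0.14472926, -0.60742744,  0.23018785]), 'tool_rot': array([-3.11831670e+00, -3.66253522e-01,  4.39467907e-05]), 'contact_force': array([ 0.60187465, -0.89914388, -0.1664128 ]), 'wrist_torque': array([-0.0379201 , -0.01087941,  0.00218407]), 'grip_force': 0.0, 'opening': 0.08554816914539999} 0.0187
```

View pics/side0.png

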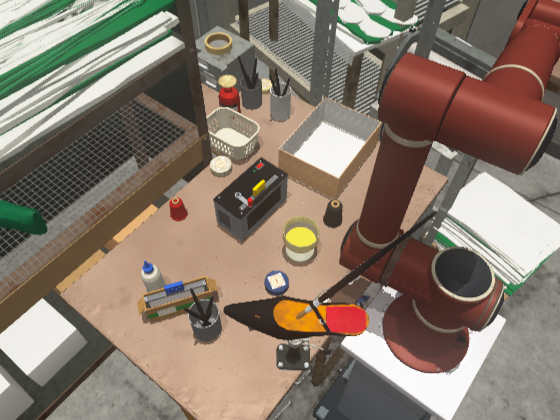

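View pics/top0.png

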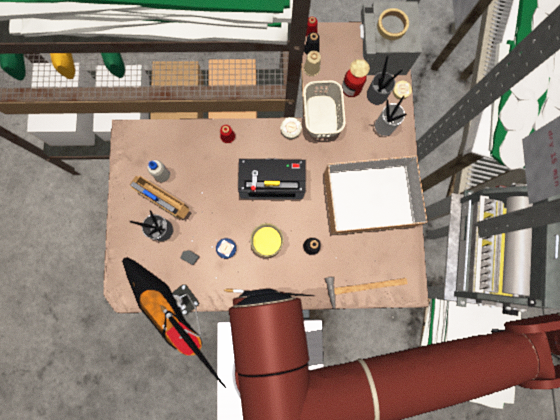

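The side view shows the extractor around (250,200) with its yellow tab at (258,187), the carton at (178,295) with a blue tab, and the waste box at (330,145). The top view shows the same three at (271,180), (160,197) and (375,195). Next I'll look at enlarged crops.

Run:
```python
import cv2,numpy as np
s=cv2.imread("pics/side0.png");t=cv2.imread("pics/top0.png")
f=lambda im,x,y,w=100,h=75:cv2.resize(im[y:y+h,x:x+w],(400,300),interpolation=cv2.INTER_CUBIC)
cv2.imwrite("pics/c0.png",np.vstack([np.hstack([f(s,205,150,),f(s,130,258)]),np.hstack([f(t,222,142),f(t,115,165)])]))
```

```text
(no output)
```

View pics/c0.png

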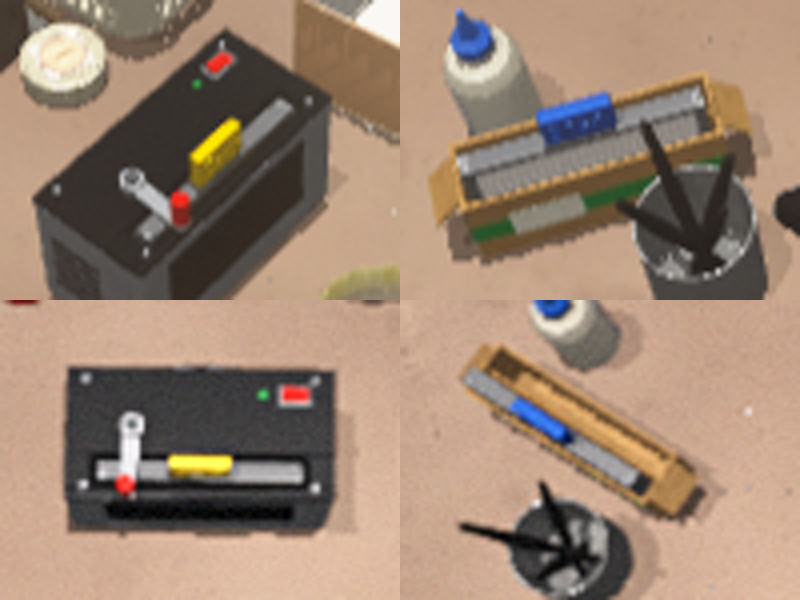

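Top crop: yellow tab at about (272,181), red post at (253,188), catch pin at (254,173). The filter sits on the pot side of the carton, with its fleece facing the pot. Now I'll measure positions.

```bash
cat > h.py <<'E'
import cv2,numpy as np
from scipy.spatial.transform import Rotation as R
from station import ctrl
def ray(n,uv):
    p=ctrl.camera_params(n);T=p["T"]
    d=T[:3,:3]@np.array([(uv[0]-p["cx"])/p["fx"],(uv[1]-p["cy"])/p["fy"],1]);return T[:3,3],d
def plane(n,uv,z):
    o,d=ray(n,uv);return (o+d*(z-o[2])/d[2])[:2]
def tri(a,b):
    (o1,d1),(o2,d2)=ray("top",a),ray("side",b)
    s=np.linalg.lstsq(np.c_[d1,-d2],o2-o1,rcond=None)[0]
    p,q=o1+d1*s[0],o2+d2*s[1];return (p+q)/2,np.linalg.norm(p-q)
HSV={"yellow":((22,150,120),(35,255,255)),"red":((0,170,120),(6,255,255)),"blue":((105,150,60),(125,255,255))}
def mask(im,c,box):
    h=cv2.cvtColor(im,cv2.COLOR_RGB2HSV);m=cv2.inRange(h,*HSV[c]);k=np.zeros_like(m)
    x,y,w,hh=box;k[y:y+hh,x:x+w]=m[y:y+hh,x:x+w];return k
def blob(im,c,box):
    m=mask(im,c,box);n,l,s,ce=cv2.connectedComponentsWithStats(m)
    i=1+np.argmax(s[1:,4]);pts=np.argwhere(l==i)[:,::-1].astype(np.float32)
    return ce[i],cv2.minAreaRect(pts),s[i]
def go(pos,xang,tilt=0):
    """tool down, tool x at world angle xang -> shift and rotvec in tool axes now"""
    o=ctrl.get_obs();Rc=R.from_rotvec(o["tool_rot"])
    Rt=R.from_euler("z",xang)*R.from_euler("x",np.pi)
    print("t",round(o["t"],2),"shift",np.round(Rc.inv().apply(np.array(pos)-o["tool_pos"]),4),"rot",np.round((Rc.inv()*Rt).as_rotvec(),3))
E
python3 - <<'E'
from h import *
t=cv2.imread("pics/top0.png")[:,:,::-1].copy();s=cv2.imread("pics/side0.png")[:,:,::-1].copy()
for nm,c,bt,bs,z in(("spent tab","yellow",(255,170,35,25),(245,175,30,30),.15),("post","red",(245,182,15,12),(243,193,15,15),.15),("fresh tab","blue",(140,185,25,25),(160,275,30,25),.138)):
    a,b=blob(t,c,bt),blob(s,c,bs);print(nm,a,b,tri(a[0],b[0]),plane("top",a[0],z))
    print(" ang",np.diff([plane("top",p,z) for p in cv2.boxPoints(a[1])],axis=0))
P=lambda x,y:(222+x/4,142+y/4)
print("pin",plane("top",P(131,424-300),.127))
print("screws TL,TR,BL,BR",[plane("top",P(x,y-300),.12).round(4) for x,y in((86,379),(315,381),(83,485),(315,488))])
print("slot ends",[plane("top",P(x,y-300),.12).round(4) for x,y in((95,470),(303,472))])
Q=lambda x,y:(115+(x-400)/4,165+(y-300)/4)
print("filter top edge ends, z.108",[plane("top",Q(x,y),.108).round(4) for x,y in((470,375),(640,483))])
print("handles z.186",[plane("top",Q(x,y),.18).round(4) for x,y in((462,526),(543,487),(590,500))])
print("primer",plane("top",Q(553,303),.145))
print("box rim",[plane("top",p,.105).round(4) for p in((329,165),(415,159),(424,221),(327,234))])
E
```

```text
spent tab (array([271.96969697, 182.81818182]), ((271.5, 183.0), (4.0, 15.0), 90.0), array([264, 181,  16,   5,  66], dtype=int32)) (array([258.39285714, 187.10714286]), ((258.7500305175781, 187.25), (7.071067810058594, 17.677669525146484), 45.0), array([252, 179,  13,  17, 112], dtype=int32)) (array([ 0.55114071, -0.01656315,  0.13362873]), np.float64(0.0008540231157558046)) [ 0.54703904 -0.01661942]
 ang [[-0.00066219 -0.04308167]
 [-0.01175651  0.00023408]
 [ 0.00066877  0.04301237]]
post (array([252.61538462, 187.92307692]), ((253.0, 187.5), (4.0, 3.0), 0.0), array([251, 186,   5,   4,  13], dtype=int32)) (array([249.60714286, 201.35714286]), ((249.5, 201.5), (7.0, 3.0), 90.0), array([248, 198,   4,   8,  28], dtype=int32)) (array([0.53513003, 0.03950697, 0.14112824]), np.float64(0.0006283555646578592)) [0.53293594 0.03902633]
 ang [[ 8.77644104e-03 -7.83706062e-05]
 [-1.78489770e-04 -1.14469824e-02]
 [-8.77774553e-03  9.21357735e-05]]
fresh tab (array([149.85      , 194.71666667]), ((150.0, 194.99998474121094), (16.086305618286133, 3.8829009532928467), 33.690067291259766), array
[... 253 characters left out ...]
3875262, 0.12542348]), np.float64(0.0032296910590580113)) [0.52020786 0.33435366]
 ang [[ 0.00938774 -0.00584223]
 [-0.02675338 -0.03901918]
 [-0.00932312  0.00587856]]
pin [0.58252887 0.03322418]
screws TL,TR,BL,BR [array([0.6191, 0.0664]), array([ 0.6151, -0.1034]), array([0.5389, 0.0691]), array([ 0.5339, -0.1011])]
slot ends [array([0.55  , 0.0602]), array([ 0.5461, -0.0926])]
filter top edge ends, z.108 [array([0.5601, 0.3947]), array([0.4773, 0.2682])]
handles z.186 [array([0.4377, 0.373 ]), array([0.4639, 0.3186]), array([0.4543, 0.2862])]
primer [0.60392171 0.32521881]
box rim [array([ 0.6094, -0.1894]), array([ 0.6243, -0.451 ]), array([ 0.4349, -0.4638]), array([ 0.4015, -0.1753])]
```

Run:
```python
from h import *
go((.534,.036,.20),2.33)
```

```text
t 0.1 shift [ 0.5278 -0.5357  0.0313] rot [-1.000e-03 -2.000e-03 -2.096e+00]
```

```bash
R="x"; python3 jog.py '[{"aperture": 0.03, "d": [0.528, -0.536, 0.031], "rotvec": [0, 0, -2.096]}, {"aperture": 0.03, "d": [0.528, -0.536, 0.031], "rotvec": [0, 0, -2.096]}, {"aperture": 0.03, "d": [0.528, -0.536, 0.031], "rotvec": [0, 0, -2.096]}, {"aperture": 0.03, "d": [0.528, -0.536, 0.031], "rotvec": [0, 0, -2.096]}, {"aperture": 0.03, "d": [0.528, -0.536, 0.031], "rotvec": [0, 0, -2.096]}, {"aperture": 0.03, "d": [0.528, -0.536, 0.031], "rotvec": [0, 0, -2.096]}, {"aperture": 0.03, "d": [0.528, -0.536, 0.031], "rotvec": [0, 0, -2.096]}, {"aperture": 0.03, "d": [0.528, -0.536, 0.031], "rotvec": [0, 0, -2.096]}, {"aperture": 0.03, "d": [0.528, -0.536, 0.031], "rotvec": [0, 0, -2.096]}, {"aperture": 0.03, "d": [0.528, -0.536, 0.031], "rotvec": [0, 0, -2.096]}, {"aperture": 0.03, "d": [0.528, -0.536, 0.031], "rotvec": [0, 0, -2.096]}, {"aperture": 0.03, "d": [0.528, -0.536, 0.031], "rotvec": [0, 0, -2.096]}, {"aperture": 0.03, "d": [0.528, -0.536, 0.031], "rotvec": [0, 0, -2.096]}, {"aperture": 0.03, "d": [0.528, -0.536, 0.031], "rotvec": [0, 0, -2.096]}, {"aperture": 0.03, "d": [0.528, -0.536, 0.031], "rotvec": [0, 0, -2.096]}, {"aperture": 0.03, "d": [0.528, -0.536, 0.031], "rotvec": [0, 0, -2.096]}, {"aperture": 0.03, "d": [0.528, -0.536, 0.031], "rotvec": [0, 0, -2.096]}, {"aperture": 0.03, "d": [0.528, -0.536, 0.031], "rotvec": [0, 0, -2.096]}, {"aperture": 0.03, "d": [0.528, -0.536, 0.031], "rotvec": [0, 0, -2.096]}, {"aperture": 0.03, "d": [0.528, -0.536, 0.031], "rotvec": [0, 0, -2.096]}]' 20
python3 - <<'E'
from h import *
go((.534,.036,.20),2.33); print(ctrl.get_obs()["opening"])
go((.534,.036,.132),2.33)
E
```

```text
t: 1.77
tool_pos: [0.5343, 0.0378, 0.1993]
tool_rot: [-1.234, -2.887, 0.001]
contact_force: [-0.8, 0.0, -0.4]
opening: 0.0303
grip_force: 0.0
t 1.77 shift [-0.0011 -0.0015 -0.0007] rot [-0.001 -0.001  0.004]
0.030298538401219488
t 1.77 shift [-0.0012 -0.0014  0.0673] rot [-0.001 -0.001  0.004]
```

```bash
python3 jog.py '[{"aperture": 0.03, "d": [-0.001, -0.001, 0.04]}, {"aperture": 0.03, "d": [-0.001, -0.001, 0.067]}, {"aperture": 0.03, "d": [-0.001, -0.001, 0.067]}, {"aperture": 0.02, "d": [-0.001, -0.001, 0.067]}, {"aperture": 0.02, "d": [-0.001, -0.001, 0.067]}, {"aperture": 0.02, "d": [0.006, 0.008, 0.067]}, {"aperture": 0.02, "d": [0.010, 0.016, 0.067]}, {"aperture": 0.02, "d": [0.012, 0.025, 0.067]}, {"aperture": 0.02, "d": [0.013, 0.035, 0.067]}, {"aperture": 0.02, "d": [0.011, 0.044, 0.067]}, {"aperture": 0.02, "d": [0.009, 0.053, 0.067]}, {"aperture": 0.02, "d": [0.005, 0.062, 0.067]}, {"aperture": 0.02, "d": [0.001, 0.070, 0.067]}, {"aperture": 0.02, "d": [0.001, 0.070, 0.067]}]' 20
python3 - <<'E'
from h import *
im=ctrl.get_image("side");cv2.imwrite("pics/s1.png",cv2.resize(im[150:240,200:320,::-1],(800,600),interpolation=cv2.INTER_CUBIC))
E
```

```text
t: 2.93
tool_pos: [0.5865, 0.0849, 0.1337]
tool_rot: [1.239, 2.885, 0.001]
contact_force: [-0.4, -0.2, -0.3]
opening: 0.0202
grip_force: 0.0
```

View pics/s1.png

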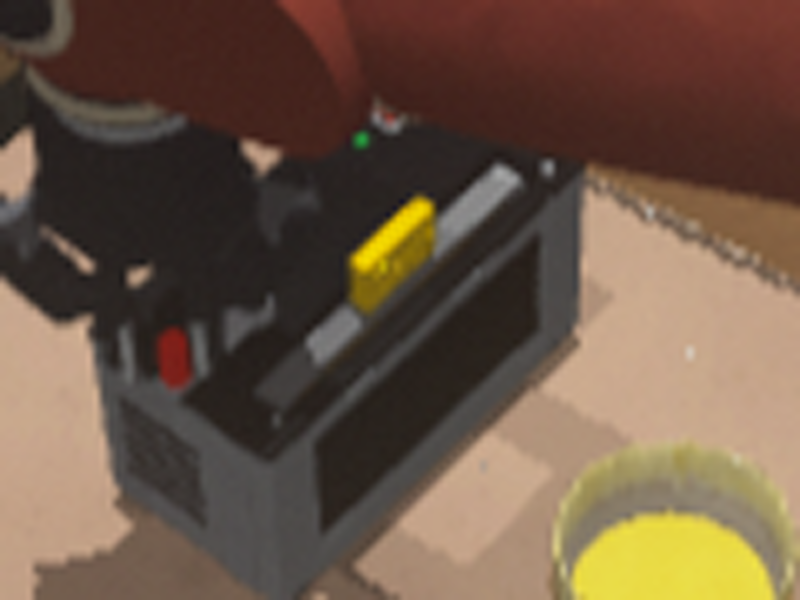

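The post (red, at 173,357) has swung to the extractor's +y side, clear of the slot. Next, the yellow tab.

Run:
```python
from h import *
go((.549,-.0165,.20),1.546)
```

```text
t 2.98 shift [-0.0482 -0.0963 -0.0665] rot [0.001 0.    0.784]
```

```bash
python3 jog.py '[{"aperture": 0.024, "d": [0, 0.068, -0.035]}, {"aperture": 0.03, "d": [0, 0.07, -0.066]}, {"aperture": 0.036, "d": [-0.048, -0.096, -0.066], "rotvec": [0, 0, 0.784]}, {"aperture": 0.036, "d": [-0.048, -0.096, -0.066], "rotvec": [0, 0, 0.784]}, {"aperture": 0.036, "d": [-0.048, -0.096, -0.066], "rotvec": [0, 0, 0.784]}, {"aperture": 0.036, "d": [-0.048, -0.096, -0.066], "rotvec": [0, 0, 0.784]}, {"aperture": 0.036, "d": [-0.048, -0.096, -0.066], "rotvec": [0, 0, 0.784]}, {"aperture": 0.036, "d": [-0.048, -0.096, -0.066], "rotvec": [0, 0, 0.784]}, {"aperture": 0.036, "d": [-0.048, -0.096, -0.066], "rotvec": [0, 0, 0.784]}, {"aperture": 0.036, "d": [-0.048, -0.096, -0.066], "rotvec": [0, 0, 0.784]}, {"aperture": 0.036, "d": [-0.048, -0.096, -0.066], "rotvec": [0, 0, 0.784]}]' 20
python3 - <<'E'
from h import *
go((.549,-.0165,.126),1.546)
E
```

```text
t: 3.9
tool_pos: [0.5478, -0.0165, 0.1994]
tool_rot: [2.248, 2.194, 0.001]
contact_force: [-0.4, -0.1, -0.3]
opening: 0.036
grip_force: 0.0
t 3.9 shift [-0.      0.0012  0.0734] rot [ 0.001 -0.     0.001]
```

```bash
python3 jog.py '[{"aperture": 0.036, "d": [0, 0.001, 0.04]}, {"aperture": 0.036, "d": [0, 0.001, 0.073]}, {"aperture": 0.036, "d": [0, 0.001, 0.073]}, {"aperture": 0.005, "d": [0, 0.001, 0.073]}, {"aperture": 0.005, "d": [0, 0.001, 0.073]}, {"aperture": 0.005, "d": [0, 0.001, 0.073]}, {"aperture": 0.005, "d": [0, 0.001, 0.073]}, {"aperture": 0.005, "d": [0, 0.001, 0.073]}]' 60; python3 jog.py '[{"aperture": 0.005, "d": [0, 0.00, -0.02]}, {"aperture": 0.005, "d": [0, 0, -0.04]}, {"aperture": 0.005, "d": [0, 0, -0.06]}, {"aperture": 0.005, "d": [0, 0, -0.06]}]'
```

```text
t: 4.57
tool_pos: [0.5498, -0.0164, 0.1282]
tool_rot: [2.247, 2.192, 0.003]
contact_force: [-0.3, 0.4, 2.9]
opening: 0.0084
grip_force: 62.0
t: 4.9
tool_pos: [0.5509, -0.0166, 0.1915]
tool_rot: [2.245, 2.189, 0.007]
contact_force: [-1.2, -0.4, 0.2]
opening: 0.0089
grip_force: 62.4
```

```bash
python3 - <<'E'
from h import *
go((.52,-.32,.29),1.546)
E
python3 jog.py '[{"aperture": 0.005, "d": [0, 0, -0.04]}, {"aperture": 0.005, "d": [0, 0, -0.08]}, {"aperture": 0.005, "d": [0, 0, -0.1]}, {"aperture": 0.005, "d": [-0.04, 0, -0.1]}]'
```

```text
t 4.9 shift [-0.3042 -0.0226 -0.0983] rot [ 0.007  0.001 -0.   ]
t: 5.23
tool_pos: [0.5505, -0.0523, 0.2929]
tool_rot: [2.236, 2.197, 0.014]
contact_force: [1.8, -0.6, -0.2]
opening: 0.0088
grip_force: 62.4
```

```bash
python3 jog.py '[{"aperture": 0.005, "d": [-0.26, -0.022, 0]}, {"aperture": 0.005, "d": [-0.26, -0.022, 0]}, {"aperture": 0.005, "d": [-0.26, -0.022, 0]}, {"aperture": 0.005, "d": [-0.26, -0.022, 0]}, {"aperture": 0.005, "d": [-0.26, -0.022, 0]}, {"aperture": 0.005, "d": [-0.26, -0.022, 0]}, {"aperture": 0.005, "d": [-0.26, -0.022, 0]}, {"aperture": 0.005, "d": [-0.26, -0.022, 0]}, {"aperture": 0.005, "d": [-0.26, -0.022, 0]}, {"aperture": 0.005, "d": [-0.26, -0.022, 0]}]'
python3 - <<'E'
from h import *
go((.52,-.32,.29),1.546)
a=ctrl.get_image("top")[110:260,290:440,::-1];b=ctrl.get_image("side")[60:210,260:410,::-1]
cv2.imwrite("pics/b1.png",np.hstack([cv2.resize(i,(400,400),interpolation=cv2.INTER_CUBIC) for i in(a,b)]))
E
```

```text
t: 6.07
tool_pos: [0.5193, -0.3145, 0.2855]
tool_rot: [-2.247, -2.194, -0.001]
contact_force: [-0.6, 0.4, -1.7]
opening: 0.0086
grip_force: 62.3
t 6.07 shift [-0.0055  0.0008 -0.0045] rot [-0.001 -0.001  0.001]
```

View pics/b1.png

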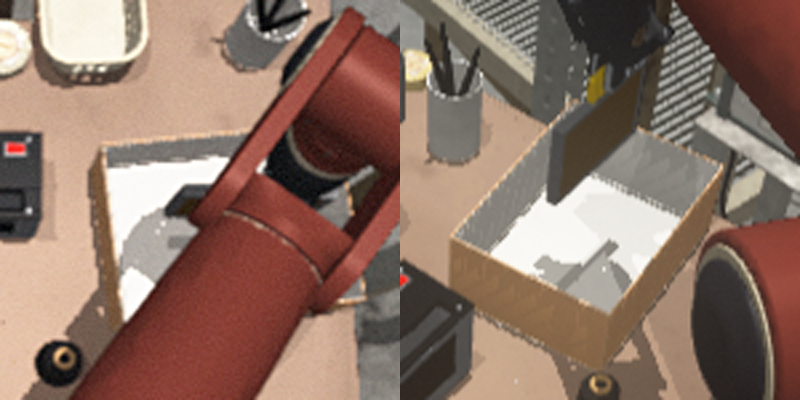

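The brown filter is held (side crop around (595,140)) above the middle of the box.

```bash
python3 jog.py '[{"aperture": 0.005, "d": [0, 0.01, 0.04], "rotvec": [0.12, 0, 0]}, {"aperture": 0.005, "d": [0, 0.02, 0.06], "rotvec": [0.24, 0, 0]}, {"aperture": 0.005, "d": [0, 0.02, 0.08], "rotvec": [0.36, 0, 0]}, {"aperture": 0.005, "d": [0, 0.02, 0.1], "rotvec": [0.48, 0, 0]}, {"aperture": 0.005, "d": [0, 0.02, 0.12], "rotvec": [0.5, 0, 0]}, {"aperture": 0.005, "d": [0, 0.02, 0.15], "rotvec": [0.5, 0, 0]}, {"aperture": 0.005, "d": [0, 0.02, 0.166], "rotvec": [0.5, 0, 0]}, {"aperture": 0.005, "d": [0, 0.02, 0.166], "rotvec": [0.5, 0, 0]}, {"aperture": 0.005, "d": [0, 0.02, 0.166], "rotvec": [0.5, 0, 0]}, {"aperture": 0.04, "d": [0, 0.02, 0.166], "rotvec": [0.5, 0, 0]}, {"aperture": 0.04, "d": [0, 0.02, 0.166], "rotvec": [0.5, 0, 0]}, {"aperture": 0.04, "d": [0, 0.02, 0.166], "rotvec": [0.5, 0, 0]}, {"aperture": 0.04, "d": [0, 0.02, 0.166], "rotvec": [0.5, 0, 0]}, {"aperture": 0.04, "d": [0, 0.02, 0.14], "rotvec": [0.5, 0, 0]}, {"aperture": 0.04, "d": [0, 0.02, 0.1], "rotvec": [0.4, 0, 0]}, {"aperture": 0.04, "d": [0, 0.02, 0.06], "rotvec": [0.2, 0, 0]}, {"aperture": 0.04, "d": [0, 0.02, 0.02]}]'
python3 - <<'E'
from h import *
go((.525,.342,.285),.98)
a=ctrl.get_image("top")[110:260,290:440,::-1];b=ctrl.get_image("side")[60:210,260:410,::-1]
cv2.imwrite("pics/b2.png",np.hstack([cv2.resize(i,(400,400),interpolation=cv2.INTER_CUBIC) for i in(a,b)]))
E
```

```text
t: 7.58
tool_pos: [0.5398, -0.3162, 0.2686]
tool_rot: [-2.172, -2.12, 0.154]
contact_force: [0.1, -0.8, 1.1]
opening: 0.0398
grip_force: 0.0
t 7.58 shift [ 0.6576 -0.0329 -0.0123] rot [-0.14   0.042  0.566]
```

View pics/b2.png

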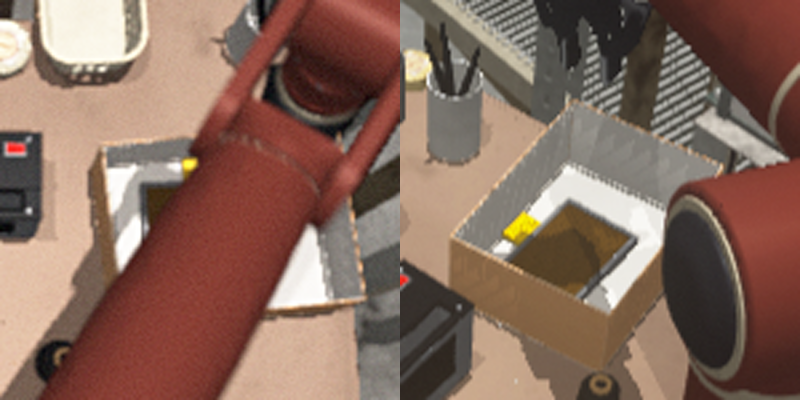

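The spent filter lies flat in the box (side crop at (560,245)). On to the fresh one.

```bash
python3 jog.py '[{"aperture": 0.03, "d": [0.658, -0.033, -0.012], "rotvec": [-0.14, 0.042, 0.566]}, {"aperture": 0.03, "d": [0.658, -0.033, -0.012], "rotvec": [-0.14, 0.042, 0.566]}, {"aperture": 0.03, "d": [0.658, -0.033, -0.012], "rotvec": [-0.14, 0.042, 0.566]}, {"aperture": 0.03, "d": [0.658, -0.033, -0.012], "rotvec": [-0.14, 0.042, 0.566]}, {"aperture": 0.03, "d": [0.658, -0.033, -0.012], "rotvec": [-0.14, 0.042, 0.566]}, {"aperture": 0.03, "d": [0.658, -0.033, -0.012], "rotvec": [-0.14, 0.042, 0.566]}, {"aperture": 0.03, "d": [0.658, -0.033, -0.012], "rotvec": [-0.14, 0.042, 0.566]}, {"aperture": 0.03, "d": [0.658, -0.033, -0.012], "rotvec": [-0.14, 0.042, 0.566]}, {"aperture": 0.03, "d": [0.658, -0.033, -0.012], "rotvec": [-0.14, 0.042, 0.566]}, {"aperture": 0.03, "d": [0.658, -0.033, -0.012], "rotvec": [-0.14, 0.042, 0.566]}, {"aperture": 0.03, "d": [0.658, -0.033, -0.012], "rotvec": [-0.14, 0.042, 0.566]}, {"aperture": 0.03, "d": [0.658, -0.033, -0.012], "rotvec": [-0.14, 0.042, 0.566]}, {"aperture": 0.03, "d": [0.658, -0.033, -0.012], "rotvec": [-0.14, 0.042, 0.566]}, {"aperture": 0.03, "d": [0.658, -0.033, -0.012], "rotvec": [-0.14, 0.042, 0.566]}, {"aperture": 0.03, "d": [0.658, -0.033, -0.012], "rotvec": [-0.14, 0.042, 0.566]}, {"aperture": 0.03, "d": [0.658, -0.033, -0.012], "rotvec": [-0.14, 0.042, 0.566]}, {"aperture": 0.03, "d": [0.658, -0.033, -0.012], "rotvec": [-0.14, 0.042, 0.566]}, {"aperture": 0.03, "d": [0.658, -0.033, -0.012], "rotvec": [-0.14, 0.042, 0.566]}]'
python3 - <<'E'
from h import *
go((.525,.342,.20),.98)
a=ctrl.get_image("top")[150:240,110:200,::-1];b=ctrl.get_image("side")[240:330,130:220,::-1]
cv2.imwrite("pics/f1.png",np.hstack([cv2.resize(i,(400,400),interpolation=cv2.INTER_CUBIC) for i in(a,b)]))
E
```

```text
t: 9.18
tool_pos: [0.5244, 0.3438, 0.2836]
tool_rot: [-2.768, -1.479, 0.007]
contact_force: [-0.0, -0.9, 1.0]
opening: 0.0298
grip_force: 0.0
t 9.18 shift [-0.001   0.0019  0.0836] rot [-0.005  0.003  0.002]
```

View pics/f1.png

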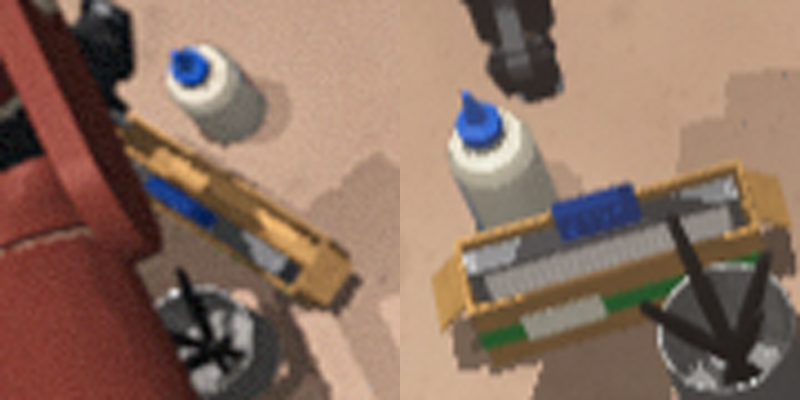

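The gripper hangs above the tab, which is at (597,208) in the side crop, and the handles stay clear to its right. Descending.

```bash
python3 jog.py '[{"aperture": 0.032, "d": [-0.001, 0.001, 0.04], "rotvec": [-0.005, 0.003, 0]}, {"aperture": 0.032, "d": [-0.001, 0.001, 0.08], "rotvec": [-0.005, 0.003, 0]}, {"aperture": 0.032, "d": [-0.001, 0.001, 0.12], "rotvec": [-0.005, 0.003, 0]}, {"aperture": 0.032, "d": [-0.001, 0.001, 0.13], "rotvec": [-0.005, 0.003, 0]}, {"aperture": 0.032, "d": [-0.001, 0.001, 0.13], "rotvec": [-0.005, 0.003, 0]}]'
python3 - <<'E'
from h import *
go((.525,.342,.115),.98)
a=ctrl.get_image("side")[240:330,130:220,::-1]
cv2.imwrite("pics/f2.png",cv2.resize(a,(500,500),interpolation=cv2.INTER_CUBIC))
E
```

```text
t: 9.7
tool_pos: [0.5221, 0.3386, 0.1487]
tool_rot: [-2.774, -1.474, 0.013]
contact_force: [0.5, 0.1, 0.5]
opening: 0.0322
grip_force: 0.0
t 9.7 shift [0.0047 0.0006 0.0336] rot [-0.005  0.007 -0.003]
```

View pics/f2.png

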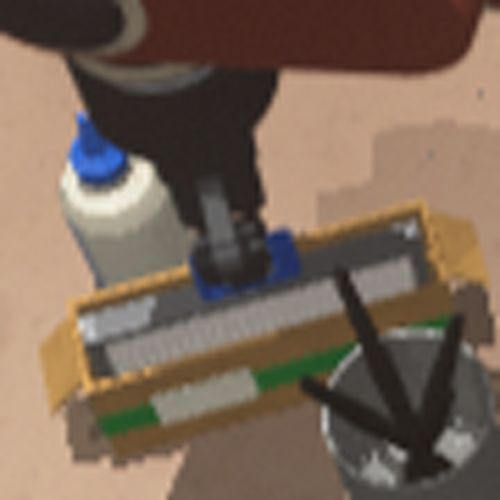

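The near finger is in front of the tab (230,265), and the handles and primer are clear.

```bash
python3 jog.py '[{"aperture": 0.032, "d": [0.003, 0.001, 0.02], "rotvec": [0, 0.003, 0]}, {"aperture": 0.032, "d": [0.003, 0.001, 0.034], "rotvec": [0, 0.003, 0]}, {"aperture": 0.032, "d": [0.003, 0.001, 0.034], "rotvec": [0, 0.003, 0]}, {"aperture": 0.005, "d": [0.003, 0.001, 0.034], "rotvec": [0, 0.003, 0]}, {"aperture": 0.005, "d": [0.003, 0.001, 0.034], "rotvec": [0, 0.003, 0]}, {"aperture": 0.005, "d": [0.003, 0.001, 0.034], "rotvec": [0, 0.003, 0]}, {"aperture": 0.005, "d": [0.003, 0.001, 0.034], "rotvec": [0, 0.003, 0]}, {"aperture": 0.005, "d": [0.003, 0.001, 0.034], "rotvec": [0, 0.003, 0]}]' 70; python3 jog.py '[{"aperture": 0.005, "d": [0, 0, -0.03]}, {"aperture": 0.005, "d": [0, 0, -0.06]}, {"aperture": 0.005, "d": [0, 0, -0.1]}, {"aperture": 0.005, "d": [0, 0, -0.14]}, {"aperture": 0.005, "d": [0, 0, -0.18]}, {"aperture": 0.005, "d": [0, 0, -0.2]}, {"aperture": 0.005, "d": [0, 0, -0.2]}]'
python3 - <<'E'
from h import *
go((.55,-.008,.315),1.546)
E
```

```text
t: 10.42
tool_pos: [0.5279, 0.3437, 0.121]
tool_rot: [-2.771, -1.476, -0.01]
contact_force: [-0.3, 0.1, 4.1]
opening: 0.0082
grip_force: 70.4
t: 11.0
tool_pos: [0.5286, 0.3436, 0.3273]
tool_rot: [-2.771, -1.476, -0.024]
contact_force: [-0.2, 0.2, -0.5]
opening: 0.0083
grip_force: 69.9
t 11.0 shift [-0.2799  0.2139  0.0095] rot [ 0.01  -0.012 -0.567]
```

```bash
python3 jog.py '[{"aperture": 0.005, "d": [-0.28, 0.214, 0.009], "rotvec": [0.01, -0.012, -0.567]}, {"aperture": 0.005, "d": [-0.28, 0.214, 0.009], "rotvec": [0.01, -0.012, -0.567]}, {"aperture": 0.005, "d": [-0.28, 0.214, 0.009], "rotvec": [0.01, -0.012, -0.567]}, {"aperture": 0.005, "d": [-0.28, 0.214, 0.009], "rotvec": [0.01, -0.012, -0.567]}, {"aperture": 0.005, "d": [-0.28, 0.214, 0.009], "rotvec": [0.01, -0.012, -0.567]}, {"aperture": 0.005, "d": [-0.28, 0.214, 0.009], "rotvec": [0.01, -0.012, -0.567]}, {"aperture": 0.005, "d": [-0.28, 0.214, 0.009], "rotvec": [0.01, -0.012, -0.567]}, {"aperture": 0.005, "d": [-0.28, 0.214, 0.009], "rotvec": [0.01, -0.012, -0.567]}, {"aperture": 0.005, "d": [-0.28, 0.214, 0.009], "rotvec": [0.01, -0.012, -0.567]}, {"aperture": 0.005, "d": [-0.28, 0.214, 0.009], "rotvec": [0.01, -0.012, -0.567]}, {"aperture": 0.005, "d": [-0.28, 0.214, 0.009], "rotvec": [0.01, -0.012, -0.567]}, {"aperture": 0.005, "d": [-0.28, 0.214, 0.009], "rotvec": [0.01, -0.012, -0.567]}]'
python3 - <<'E'
from h import *
go((.55,-.0065,.245),1.546)
a=ctrl.get_image("top");b=ctrl.get_image("side")
cv2.imwrite("pics/top_e.png",a[:,:,::-1]);cv2.imwrite("pics/side_e.png",b[:,:,::-1])
cv2.imwrite("pics/e1.png",np.hstack([cv2.resize(i[:,:,::-1],(400,500),interpolation=cv2.INTER_CUBIC) for i in(a[110:235,220:320],b[110:235,200:300])]))
E
```

```text
t: 12.0
tool_pos: [0.5474, -0.0088, 0.3076]
tool_rot: [-2.245, -2.189, 0.019]
contact_force: [0.7, -0.4, -1.3]
opening: 0.0085
grip_force: 69.8
t 12.0 shift [0.0027 0.0034 0.0626] rot [-0.013  0.004 -0.   ]
```

View pics/e1.png

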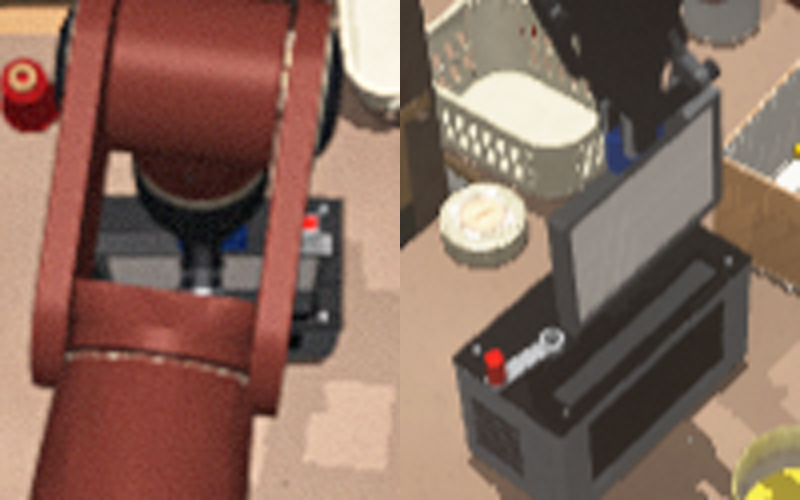

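Run:
```python
from h import *
for nm,u,v in(("LBfront",578,333),("RTfront",718,97),("RBfront",718,222),("LTfront",568,226)):
    o,d=ray("side",(200+(u-400)/4,110+v/4)); s=(.5404-o[0])/d[0]; print(nm,(o+d*s).round(4))
o=[]
for u,v in((560,395),(715,270)):
    print("slot end z.12",plane("side",(200+(u-400)/4,110+v/4),.12))
b=cv2.imread("pics/side_e.png")[:,:,::-1].copy();print(blob(b,"blue",(245,130,30,25)))
print(ctrl.get_obs()["t"])
```

```text
LBfront [0.5404 0.0516 0.1846]
RTfront [ 0.5404 -0.0927  0.2837]
RBfront [ 0.5404 -0.0951  0.1601]
LTfront [0.5404 0.0534 0.2917]
slot end z.12 [0.55040596 0.0629071 ]
slot end z.12 [ 0.53569273 -0.08643061]
(array([253.  , 144.25]), ((253.00003051757812, 144.00001525878906), (1.4142134189605713, 1.4142134189605713), 45.0), array([252, 144,   3,   2,   4], dtype=int32))
12.1
```

Run:
```python
from h import *
b=cv2.imread("pics/side_e.png");h=cv2.cvtColor(b,cv2.COLOR_BGR2HSV)
print(h[165,255],h[155,268],h[172,262],h[145,276])
m=cv2.inRange(h,(0,0,115),(180,45,200));k=np.zeros_like(m);k[133:195,240:283]=m[133:195,240:283]
n,l,s,c=cv2.connectedComponentsWithStats(k);i=1+np.argmax(s[1:,4]);print(s[i])
p=(l==i).astype(np.uint8)
for r in range(130,196,5): 
    x=np.where(p[r])[0]; print(r,x.min() if len(x) else None,x.max() if len(x) else None)
ys=[];
cols=np.arange(246,279,1);top=[];bot=[]
for u in cols:
    y=np.where(p[:,u])[0]
    if len(y)<15: continue
    for L,v in((top,y.min()-.5),(bot,y.max()+.5)):
        o,d=ray("side",(u,v));q=o+d*(.5404-o[0])/d[0];L.append(q[1:])
for L in(top,bot):
    L=np.array(L);g=np.polyfit(L[:,0],L[:,1],1);print(g,L.min(0),L.max(0),np.std(L[:,1]-np.polyval(g,L[:,0])))
```

```text
[ 14  22 154] [ 12  22 152] [ 12  22 149] [ 16  26 149]
[243 137  35  53 832]
130 None None
135 None None
140 273 277
145 268 277
150 262 277
155 256 277
160 251 277
165 245 271
170 243 266
175 244 260
180 244 255
185 245 250
190 None None
195 None None
[0.03026264 0.28753553] [-0.08236567  0.28363546] [0.03877768 0.28990575] 0.0010664606666999565
[0.03005713 0.19558563] [-0.08356932  0.19090521] [0.044813  0.1984983] 0.0013644967410893015
```

```bash
cat > tilt.py <<'E'
from h import *
def run(b):
    h=cv2.cvtColor(b,cv2.COLOR_BGR2HSV)
    m=cv2.inRange(h,(0,0,115),(180,45,200));k=np.zeros_like(m);k[133:230,238:285]=m[133:230,238:285]
    n,l,s,c=cv2.connectedComponentsWithStats(k);i=1+np.argmax(s[1:,4]);p=l==i
    ob=ctrl.get_obs();Rt=R.from_rotvec(ob["tool_rot"]).as_matrix();N=Rt[:,1];P0=ob["tool_pos"]-.007*N
    def q(u,v):
        o,d=ray("side",(u,v));w=o+d*(N@(P0-o))/(N@d);return Rt.T@(w-ob["tool_pos"])
    T,B=[],[]
    for u in range(246,279):
        y=np.where(p[:,u])[0]
        if len(y)<15: continue
        T.append(q(u,y.min()-.5));B.append(q(u,y.max()+.5))
    for L in(T,B):
        L=np.array(L);g=np.polyfit(L[:,0],L[:,2],1);print("z=a*x+b (tool)",g.round(4),"std",np.std(L[:,2]-np.polyval(g,L[:,0])).round(4))
    le=[q(np.where(p[v])[0].min()-.5,v) for v in range(172,184)];re=[q(np.where(p[v])[0].max()+.5,v) for v in range(143,159)]
    for L in(le,re):
        L=np.array(L);g=np.polyfit(L[:,2],L[:,0],1);print("x=a*z+b",g.round(4),"at z=.06",np.polyval(g,.06).round(4))
E
python3 - <<'E'
from tilt import *
run(cv2.imread("pics/side_e.png"))
E
```

```text
z=a*x+b (tool) [0.0037 0.021 ] std 0.001
z=a*x+b (tool) [0.0078 0.111 ] std 0.0013
x=a*z+b [-0.0055  0.0596] at z=.06 0.0592
x=a*z+b [ 0.0055 -0.0742] at z=.06 -0.0739
```

```bash
python3 jog.py '[{"aperture": 0.005, "d": [0, 0.003, 0.03], "rotvec": [-0.013, 0.004, 0]}, {"aperture": 0.005, "d": [0, 0.003, 0.058], "rotvec": [-0.013, 0.004, 0]}, {"aperture": 0.005, "d": [0, 0.003, 0.058], "rotvec": [-0.013, 0.004, 0]}, {"aperture": 0.005, "d": [0, 0.003, 0.058], "rotvec": [-0.013, 0.004, 0]}]'
python3 - <<'E'
from h import *
go((.55,-.009,.235),1.546)
run=__import__("tilt").run
b=ctrl.get_image("side")[:,:,::-1].copy();cv2.imwrite("pics/e2.png",b)
h=cv2.cvtColor(b,cv2.COLOR_BGR2HSV)
E
```

```text
t: 12.43
tool_pos: [0.549, -0.0083, 0.249]
tool_rot: [-2.246, -2.194, 0.003]
contact_force: [-0.7, -0.4, -1.0]
opening: 0.0084
grip_force: 69.7
t 12.43 shift [-0.0006  0.001   0.014 ] rot [-0.003  0.     0.002]
```

Now a gentle entry into the slot while watching the force.

```bash
python3 jog.py '[{"aperture": 0.005, "d": [-0.0005, 0.001, 0.006], "rotvec": [-0.002, 0, 0]}, {"aperture": 0.005, "d": [-0.0005, 0.001, 0.012], "rotvec": [-0.002, 0, 0]}, {"aperture": 0.005, "d": [-0.0005, 0.001, 0.017], "rotvec": [-0.002, 0, 0]}, {"aperture": 0.005, "d": [-0.0005, 0.001, 0.017], "rotvec": [-0.002, 0, 0]}]'; python3 jog.py '[{"aperture": 0.005, "d": [0, 0, 0.004]}, {"aperture": 0.005, "d": [0, 0, 0.008]}, {"aperture": 0.005, "d": [0, 0, 0.008]}]'
```

```text
t: 12.82
tool_pos: [0.5513, -0.0097, 0.2337]
tool_rot: [2.247, 2.192, 0.004]
contact_force: [0.4, 0.2, -0.3]
opening: 0.0081
grip_force: 69.8
t: 13.07
tool_pos: [0.5529, -0.0085, 0.2307]
tool_rot: [2.245, 2.191, 0.013]
contact_force: [-1.8, 6.9, 11.8]
opening: 0.008
grip_force: 71.9
```

```bash
python3 jog.py '[{"aperture": 0.005, "d": [0.001, -0.001, -0.004]}, {"aperture": 0.005, "d": [0.003, -0.0015, -0.004]}, {"aperture": 0.005, "d": [0.003, -0.0015, 0]}, {"aperture": 0.005, "d": [0.003, -0.0015, 0.004]}, {"aperture": 0.005, "d": [0.003, -0.0015, 0.004]}]'
```

```text
t: 13.48
tool_pos: [0.5494, -0.0073, 0.2199]
tool_rot: [2.248, 2.191, 0.001]
contact_force: [1.2, -0.4, -1.6]
opening: 0.0084
grip_force: 69.7
```

It has dropped into the slot. Carrying on down.

```bash
python3 jog.py '[{"aperture": 0.005, "d": [0, 0, 0.01]}, {"aperture": 0.005, "d": [0, 0, 0.02]}, {"aperture": 0.005, "d": [0, 0, 0.03]}, {"aperture": 0.005, "d": [0, 0, 0.04]}, {"aperture": 0.005, "d": [0, 0, 0.04]}]'; python3 jog.py '[{"aperture": 0.005, "d": [0, 0, 0.01]}, {"aperture": 0.005, "d": [0, 0, 0.02]}, {"aperture": 0.005, "d": [0, 0, 0.03]}, {"aperture": 0.005, "d": [0, 0, 0.037]}, {"aperture": 0.005, "d": [0, 0, 0.037]}]'
```

```text
t: 13.9
tool_pos: [0.5491, -0.007, 0.1785]
tool_rot: [2.249, 2.192, 0.001]
contact_force: [2.3, 0.0, -2.5]
opening: 0.0081
grip_force: 69.6
t: 14.32
tool_pos: [0.5493, -0.007, 0.1425]
tool_rot: [2.248, 2.192, 0.001]
contact_force: [1.7, 0.5, -1.7]
opening: 0.008
grip_force: 69.7
```

```bash
python3 jog.py '[{"aperture": 0.005, "d": [0, 0, 0.004]}, {"aperture": 0.005, "d": [0, 0, 0.007]}, {"aperture": 0.005, "d": [0, 0, 0.010]}, {"aperture": 0.005, "d": [0, 0, 0.012]}, {"aperture": 0.005, "d": [0, 0, 0.012]}]'
```

```text
t: 14.73
tool_pos: [0.5504, -0.0074, 0.1333]
tool_rot: [2.246, 2.191, 0.003]
contact_force: [-0.5, -0.5, -0.4]
opening: 0.0079
grip_force: 70.0
```

```bash
python3 jog.py '[{"aperture": 0.005, "d": [0, 0, 0.002]}, {"aperture": 0.005, "d": [0, 0, 0.004]}, {"aperture": 0.005, "d": [0, 0, 0.004]}]'
```

```text
t: 14.98
tool_pos: [0.5515, -0.008, 0.133]
tool_rot: [2.245, 2.189, 0.004]
contact_force: [-6.2, -1.9, 14.0]
opening: 0.0082
grip_force: 72.2
```

It is on the floor of the slot at z = 0.133, as predicted. Releasing, lifting, and checking the tab height and post by stereo.

```bash
python3 jog.py '[{"aperture": 0.005}, {"aperture": 0.036, "d": [0, 0, -0.001]}, {"aperture": 0.036, "d": [0, 0, -0.001]}, {"aperture": 0.036, "d": [0, 0, -0.001]}, {"aperture": 0.036, "d": [0, 0, -0.04]}, {"aperture": 0.036, "d": [0, 0, -0.08]}, {"aperture": 0.036, "d": [-0.04, 0, -0.12]}, {"aperture": 0.036, "d": [-0.08, 0, -0.15]}, {"aperture": 0.036, "d": [-0.12, 0, -0.15]}, {"aperture": 0.036, "d": [-0.16, 0, -0.15]}, {"aperture": 0.036, "d": [-0.2, 0, -0.15]}, {"aperture": 0.036, "d": [-0.2, 0, -0.15]}]'
python3 - <<'E'
from h import *
a=ctrl.get_image("top");b=ctrl.get_image("side")
cv2.imwrite("pics/top_g.png",a[:,:,::-1]);cv2.imwrite("pics/side_g.png",b[:,:,::-1])
for nm,c,bt,bs in(("tab","blue",(255,165,40,30),(240,170,40,40)),("post","red",(232,160,25,25),(215,185,30,30))):
    try:
        x,y=blob(a,c,bt),blob(b,c,bs);print(nm,x[0],x[2],y[0],y[2],tri(x[0],y[0]))
    except Exception as e: print(nm,e)
E
```

```text
t: 15.98
tool_pos: [0.5441, -0.2114, 0.2791]
tool_rot: [2.25, 2.186, 0.001]
contact_force: [-0.3, 0.7, -0.4]
opening: 0.0359
grip_force: 0.0
tab [271.89189189 182.91891892] [264 181  16   5  74] [258.74193548 184.85483871] [253 179  12  12  62] (array([ 0.54852693, -0.016027  ,  0.14584137]), np.float64(0.001820652061484614))
post [238.0625 169.0625] [236 167   5   5  16] [223.28571429 200.82857143] [221 197   5   9  35] (array([0.59175055, 0.08112997, 0.14006888]), np.float64(3.232806063564082e-05))
```

The tab is in the same spot as the spent one was, so the filter is home. The post is at (0.592, 0.081). Closing the catch next.

Run:
```python
from h import *
go((.592,.081,.20),2.33)
```

```text
t 16.08 shift [0.2915 0.0393 0.0781] rot [ 0.002  0.001 -0.788]
```

```bash
python3 jog.py '[{"aperture": 0.03, "d": [0.291, 0.039, 0.02], "rotvec": [0.002, 0.001, -0.788]}, {"aperture": 0.03, "d": [0.291, 0.039, 0.02], "rotvec": [0.002, 0.001, -0.788]}, {"aperture": 0.03, "d": [0.291, 0.039, 0.02], "rotvec": [0.002, 0.001, -0.788]}, {"aperture": 0.03, "d": [0.291, 0.039, 0.02], "rotvec": [0.002, 0.001, -0.788]}, {"aperture": 0.03, "d": [0.291, 0.039, 0.02], "rotvec": [0.002, 0.001, -0.788]}, {"aperture": 0.03, "d": [0.291, 0.039, 0.02], "rotvec": [0.002, 0.001, -0.788]}, {"aperture": 0.03, "d": [0.291, 0.039, 0.02], "rotvec": [0.002, 0.001, -0.788]}, {"aperture": 0.03, "d": [0.291, 0.039, 0.02], "rotvec": [0.002, 0.001, -0.788]}, {"aperture": 0.03, "d": [0.291, 0.039, 0.078], "rotvec": [0.002, 0.001, -0.788]}, {"aperture": 0.03, "d": [0.291, 0.039, 0.078], "rotvec": [0.002, 0.001, -0.788]}, {"aperture": 0.03, "d": [0.291, 0.039, 0.078], "rotvec": [0.002, 0.001, -0.788]}]'
python3 - <<'E'
from h import *
go((.592,.081,.134),2.33)
E
```

```text
t: 17.0
tool_pos: [0.5872, 0.0848, 0.1945]
tool_rot: [-1.228, -2.883, 0.007]
contact_force: [0.3, -0.0, -0.5]
opening: 0.03
grip_force: 0.0
t 17.0 shift [-0.0064  0.0013  0.0604] rot [-0.007 -0.006  0.006]
```

```bash
python3 jog.py '[{"aperture": 0.03, "d": [-0.006, 0.001, 0]}, {"aperture": 0.03, "d": [-0.006, 0.001, 0.04]}, {"aperture": 0.03, "d": [-0.006, 0.001, 0.06]}, {"aperture": 0.02, "d": [-0.006, 0.001, 0.06]}, {"aperture": 0.02, "d": [-0.006, 0.001, 0.06]}, {"aperture": 0.02, "d": [0.004, -0.009, 0.06]}, {"aperture": 0.02, "d": [0.010, -0.022, 0.06]}, {"aperture": 0.02, "d": [0.012, -0.036, 0.06]}, {"aperture": 0.02, "d": [0.010, -0.050, 0.06]}, {"aperture": 0.02, "d": [0.006, -0.061, 0.06]}, {"aperture": 0.02, "d": [0, -0.07, 0.06]}, {"aperture": 0.02, "d": [0, -0.07, 0.06]}]' 20;python3 - <<'E'
from h import *
go((.534,.034,.134),2.33)
E
```

```text
t: 18.0
tool_pos: [0.5414, 0.0321, 0.1425]
tool_rot: [1.236, 2.883, -0.001]
contact_force: [0.1, 0.3, 0.8]
opening: 0.0199
grip_force: 0.0
t 18.0 shift [ 0.0065 -0.0041  0.0084] rot [0.001 0.005 0.001]
```

```bash
python3 jog.py '[{"aperture": 0.02, "d": [0.004, -0.002, 0.004]}, {"aperture": 0.02, "d": [0.006, -0.004, 0.006]}, {"aperture": 0.02, "d": [0.006, -0.006, 0.006]}, {"aperture": 0.02, "d": [0.006, -0.006, 0.006]}]';python3 - <<'E'
from h import *
b=ctrl.get_image("side");print(blob(b,"red",(235,180,25,35)))
E
python3 jog.py '[{"aperture": 0.02, "d": [0, -0.0015, 0]}, {"aperture": 0.02, "d": [0, -0.0015, 0]}]'
```

```text
t: 18.33
tool_pos: [0.533, 0.0354, 0.1346]
tool_rot: [1.233, 2.886, 0.004]
contact_force: [4.9, 2.8, -2.1]
opening: 0.02
grip_force: 2.9
(array([250.77272727, 200.90909091]), ((250.5, 201.0), (6.0, 3.0), 90.0), array([249, 198,   4,   7,  22], dtype=int32))
t: 18.55
tool_pos: [0.5329, 0.0352, 0.1346]
tool_rot: [1.232, 2.884, 0.008]
contact_force: [9.0, 5.6, -4.7]
opening: 0.0198
grip_force: 5.3
```

It's firmly against the stop: force rises with no motion. Backing off, withdrawing and checking.

```bash
python3 jog.py '[{"aperture": 0.022, "d": [0, 0.003, 0]}, {"aperture": 0.022, "d": [0, 0.0045, 0]}, {"aperture": 0.022, "d": [0, 0.0045, -0.03]}, {"aperture": 0.022, "d": [0, 0.0045, -0.07]}, {"aperture": 0.022, "d": [0, 0.0045, -0.11]}, {"aperture": 0.022, "d": [-0.1, -0.1, -0.12]}, {"aperture": 0.022, "d": [-0.1, -0.1, -0.12]}, {"aperture": 0.022, "d": [-0.16, -0.16, -0.12]}, {"aperture": 0.022, "d": [-0.16, -0.16, -0.12]}, {"aperture": 0.022, "d": [-0.16, -0.16, -0.12]}, {"aperture": 0.022, "d": [-0.16, -0.16, -0.12]}]'
python3 - <<'E'
from h import *
a=ctrl.get_image("top");b=ctrl.get_image("side")
for nm,c,bt,bs in(("tab","blue",(255,165,40,30),(240,170,40,40)),("post","red",(240,180,22,18),(235,185,25,30))):
    x,y=blob(a,c,bt),blob(b,c,bs);print(nm,x[0],x[2],y[0],y[2],tri(x[0],y[0]))
c=cv2.resize(b[130:330,130:400,::-1],(800,593),interpolation=cv2.INTER_CUBIC)
cv2.imwrite("pics/final.png",c)
E
```

```text
t: 19.47
tool_pos: [0.5249, -0.1963, 0.2549]
tool_rot: [1.239, 2.886, -0.003]
contact_force: [-0.1, 0.1, 0.6]
opening: 0.022
grip_force: 0.0
tab [271.89189189 182.91891892] [264 181  16   5  74] [259.32307692 184.87692308] [253 179  12  12  65] (array([ 0.54769414, -0.01635392,  0.1464201 ]), np.float64(0.0002985347479147261))
post [254. 188.] [252 186   5   5  17] [250.55172414 200.4137931 ] [249 197   4   8  29] (array([0.53495342, 0.03558376, 0.14126169]), np.float64(0.0009353179101894808))
```

View pics/final.png

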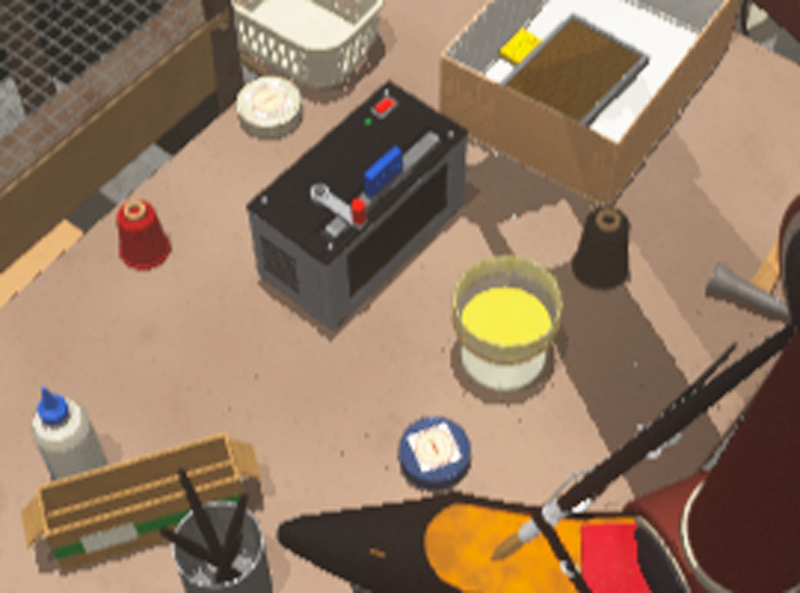

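The fresh filter is home (blue tab at (383,172)) with the catch square across the slot (post at (358,210)). The spent filter lies in the box, and nothing else on the bench has moved. Handing in.

```bash
python3 -c "
from station import ctrl
print(ctrl.finish_job())"
```

```text
the job is handed in; nothing more can be done
None
```

The job is handed in at about 19.5 s: the spent filter lies in the waste box, the fresh one is fully home with its white face to the grille, the catch is against its stop, and the last picture shows nothing else toppled or visibly moved.

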